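Hang the flat grater on the kitchen rail with an S-hook

TASK

Take the S-hook off the rail by its wooden grip, pass its lower end through the small hole in the swivelling tab on top of the flat grater in the wooden rack, lift the grater out with it and hang it gently on the rail by the hook, then let go. Touch the grater only with the hook, and gently: the tab may stand askew, so feel for its hole and never push hard against it. Leave the bowl, the lemon and the jar where they are.

Things in the scene. Friction and masses are not known exactly. Their poses are not given: they have to be found in the camera images.
- rail_mid (a point): Middle of the bar's axis on a fixed steel rail stand: a level round bar 12 mm in diameter, 260 mm long along this point's y, axis 230 mm above the worktop, on two posts 120 mm either side of the middle. x is level across the bar, pointing away from the robot (within 0.3 rad); z up.
- hook_grip (a point): Centre of the upright wooden grip on top of the S-hook: 24 mm along x, 14 mm along y (pinch across y), 42 mm tall. The hook (loose, 50 g) starts hanging on the bar, axes as the rail's within 0.15 rad. Crown wire starts just below the grip: keep fingertips above the grip's underside, 21 mm below this point. Hanging, the bar's axis is 32 mm below this point.
- hook_tip (a point): Round end (radius 2.25 mm) of the S-hook's lower wire, 87.5 mm below the grip's centre and 16 mm to its -x. It points to the hook's -x (towards the robot at the start), rising 25 degrees. Axes as hook_grip.
- hook_bend (a point): Wire centre in the S-hook's lowest bend, 93 mm below the grip's centre, 16 mm +x of and 5.5 mm below the tip: the tab's hole finally sits here. From here the wire curves up on the +x side to 11 mm out and 9 mm up, then runs straight to 18 mm on the -x side, 50 mm up, where the upper arch begins.
- hook_crown (a point): Wire centre at the top of the S-hook's upper arch, 23 mm below the grip's centre, 70 mm above hook_bend; 9 mm above the bar's axis when hanging. The arch is 36 mm wide, its free end at +x 18 mm out and 14 mm lower, so the mouth opens to +x and below: to come off, raise 19 mm or a little more (up to 24), then move to the hook's -x; to hang, the reverse.
- grater_pivot (a point): Centre of the rivet on the grater's neck, 84 mm above its lower edge (92 mm above the worktop at the start). The hanging tab, a 3 mm steel strip 30 mm wide, swivels here in the grater's own plane (about x), reaching 36 mm beyond this point. Its round 7.5 mm hole is 23 mm from this point: straight above it if the tab stands straight. x: across the sheet, away from the robot at the start (within 0.3 rad); z up.
- grater: Flat grater: loose 3 mm steel sheet, 75 to 150 g, origin mid lower edge, axes as grater_pivot. Blade 60 mm wide, 70 mm tall; neck above it 34 mm wide, 5 mm thick, to 92 mm. It stands in the rack's slot with 2 mm of play across, so its top rocks up to 5 mm when pushed. The tab leans up to 0.5 rad (11 mm at the hole) to either side, different each time, not measured; about 0.4 N sideways turns it.
- rack: Fixed wooden block 90 x 120 x 45 mm (x, y, z), origin under its centre, with one slot along y, 5 mm wide, 68 mm long and 37 mm deep in which the grater stands. Rail and rack stand side by side, either one on the robot's left.
- hook: The S-hook as a whole, bent from 4.5 mm round steel wire lying in its x-z plane; its origin is the point hook_bend, axes as hook_grip.
- rail: The fixed rail stand; origin on the worktop under the middle of the bar, axes as rail_mid.
- bowl: White bowl, 120 mm across and 50 mm high, origin under its centre. Bystander.
- lemon: Lemon standing on end, 54 mm across and 71 mm high, origin under it. Bystander.
- jar: Glass jar with steel cap, 56 mm across and 80 mm high, origin under its centre. Bystander.
Not all that is in view belongs to the job. What is shaped like the grater but red is not meant. Of the things that look like the hook, the smaller one is meant.

How it is judged:
By the outcome, as a careful person would: the job done as asked, in the order asked, and still so for the second after the job is handed in, with the robot touching nothing.
It also fails if it takes over 72 s, if anything falls off the work surface, if the arm or the gripper's body presses on something with over 40 N, if the wrist force passes 120 N, or if a joint passes its speed limit or range.

ROBOT

A 6-joint arm with a two-finger parallel gripper is mounted at the origin on the work surface. World frame = base frame: x ahead of the robot, y to its left, z up, the work surface at z = 0. Lengths are in m, angles in degrees, forces in N, time in s.
With the tool pointing down it reaches from about 0.3 to 0.75 m from the base axis. Payload 8.5 kg.
Tool frame: the origin (TCP) lies at the very end of the fingers, on their centre line; the grasp point (between the pads) lies 19 mm behind it (env.pinch_z is the distance from the TCP to the grasp point, in m); z points along the fingers, y is the line along which they close (so a half turn about z gives the same grasp; the last joint's range is limited). The gripper opens to 85 mm and grips with 20 to 120 N. Pads are 22 mm wide; open, the fingers measure 114 mm over their backs; the gripper's body (76 mm by 85 mm) begins 54 mm behind the grasp point. The pads swing forward as they close: fully open they stand 13 mm farther back than shut.
Start: joints at [62.951, 21.807, 74.336, -0, 83.858, -12.336], TCP at [0.14, 0.532, 0.231] pointing down, gripper open.
Joint ranges: [-178.18, 178.18], [-50.72, 133.34], [12.68, 142.11], [-81.47, 261.47], [9.98, 163.14], [-165.26, 165.26]. Speed limits (degrees/s): [136.94, 136.94, 180, 180, 180, 180].

INTERFACE

Orientations are given as a 3x3 rotation matrix whose columns are the frame's x, y, z axes.
In Python, from rig import env, viewer gives the robot as it stands.
- The arm moves only by the tool drive_tool, never from a script. Its argument "series" is a list of rows, each a list of 3 entries, a list of its own where there are three numbers: the shift along the tool's x, y, z in m, then the turn about the tool's z in degrees, then the finger opening in m, from 0 to 0.0854. A call has 1 to 20 rows; each row is the pose to reach, as a shift and turn from the pose commanded when the call began, along the tool's axes at that moment; what a row does not reach only later rows make up. A row lasts 1/10 s, in which the tool goes at most 50 mm and 8.59 degrees, less where a joint would pass 70% of its speed; a pose out of reach is approached as far as the arm can. A call with a gripper value outside its range is refused whole. The fingers move at their own pace and stop on an object; "newtons" is the grip in N (left out, the last holds). Time passes only in rows, so rows that repeat a pose let the fingers close. It gives the time, the measured TCP pose, the force, the opening and the grip force at its end, in the units of the state.
- env.observe(): the state, without advancing time (a new reading comes with each control period).
- viewer.get_image(name): name is "scene" or "side" or "wrist"; returns a dict with "img" (480x640x3 uint8, red, green, blue), "depth" (480x640 float32, m along the optical axis (not along the pixel's ray), 0 where there is no reading), "camera_matrix" (3x3 intrinsics, pixels), "rvec" (rotation vector, rad) and "tvec" (3), from world to camera coordinates, as OpenCV has them. Camera axes: x right, y down, z forward; pixel columns grow to the right and rows downward; lengths in m; the calibration is good to about 2 mm. A picture is of the moment at which its call begins.
- env.close_job(): hands the job in; it is judged then, once.
The state is a dict: "time_s": time; "q": joint angles; "qvel": joint speeds; "joint_efforts": joint torques, N m; "position": TCP position; "tool_rot": TCP orientation; "ft_force": force on the tool from outside, world axes, zero at the start; "wrist_torque": the same for the moment, N m; "grip_width": finger opening in m; "gripper_force": force on a finger pad.
Only numpy, scipy, OpenCV 4.12 (cv2) and the standard library are available. Lean on these libraries where they do the work, as an engineer would, in place of code of your own. Each camera call takes 0.05 s, during which the arm holds its last target. There are 200 camera calls.

## Working session

There is one attempt and no reset: what is moved stays moved. The work goes in short steps, Python scripts to look and compute and a tool call to move; the robot and the scene stay as the last step left them, time stands still between calls to the robot, and variables do not carry over. Pictures are saved under pics/ and viewed, at most 10 in all, crops included, and the job is handed in when it is done.

Besides the shell and the picture viewer there is one more tool, called in YAML: its name, and indented under it one key for each argument. drive_tool: Moves the arm, as the interface text tells. Its arguments: {"type":"object","properties":{"series":{"type":"array"},"newtons":{"type":"number"}},"required":["series"]}

```bash
mkdir -p pics; ls; cat > h.py <<'E'
import numpy as np,cv2
from rig import env,viewer
def cap(n):
    d=viewer.get_image(n); d['R']=cv2.Rodrigues(np.array(d['rvec'],float))[0]; d['t']=np.array(d['tvec'],float).ravel(); d['K']=np.array(d['camera_matrix']); return d
def pts(d):
    h,w=d['depth'].shape; u,v=np.meshgrid(np.arange(w),np.arange(h)); z=d['depth']
    K=d['K']; c=np.stack([(u-K[0,2])/K[0,0]*z,(v-K[1,2])/K[1,1]*z,z],-1)
    return (c-d['t'])@d['R']
def ray(d,u,v):
    c=-d['R'].T@d['t']; r=d['R'].T@np.linalg.solve(d['K'],[u,v,1]); return c,r/np.linalg.norm(r)
def onplane(d,u,v,z):
    c,r=ray(d,u,v); return c+r*(z-c[2])/r[2]
def proj(d,P):
    p=d['K']@(d['R']@np.array(P)+d['t']); return p[:2]/p[2]
def tri(d1,p1,d2,p2):
    c1,r1=ray(d1,*p1);c2,r2=ray(d2,*p2)
    s=np.linalg.lstsq(np.stack([r1,-r2],1),c2-c1,rcond=None)[0]
    a=c1+s[0]*r1;b=c2+s[1]*r2
    return (a+b)/2,np.linalg.norm(a-b)
def save(d,n): cv2.imwrite('pics/'+n,d['img'][:,:,::-1])
E
python3 - <<'E'
from h import *
import pickle
D={n:cap(n) for n in('scene','side','wrist')}
pickle.dump(D,open('d0.pkl','wb'))
cv2.imwrite('pics/a.png',cv2.resize(np.hstack([D['scene']['img'],D['side']['img']])[:,:,::-1],(800,300)))
save(D['scene'],'scene.png');save(D['side'],'side.png')
for n,d in D.items(): print(n,-d['R'].T@d['t'],d['R'][2],d['K'][0,0])
print(env.observe())
E
```

```text
pics
scene [1.07595538 0.52965227 0.8255185 ] [-0.47849865 -0.55884439 -0.67729756] 562.6985914107051
side [ 0.36028574 -0.48326397  0.57037987] [ 0.38025391  0.69458973 -0.61069802] 448.13527251788327
wrist [0.06531426 0.55260937 0.3726391 ] [ 0.29220811 -0.07926903 -0.95306392] 412.51738315233894
{'time_s': 0.15, 'q': array([ 6.29513827e+01,  2.18339919e+01,  7.43714499e+01, -1.04327709e-03,
        8.38598993e+01, -1.23350648e+01]), 'qvel': array([-0.03617971, -0.14203039, -0.09809773, -0.0283592 ,  0.03269005,
        0.06991877]), 'joint_efforts': array([ 1.94189401e-03, -4.48624063e+01, -2.31345427e+01, -1.51072359e-04,
        3.82084298e-03,  1.86019741e-05]), 'position': array([0.13958898, 0.5317606 , 0.23085569]), 'tool_rot': array([[-9.67208143e-01,  2.53984557e-01, -5.02476258e-04],
       [ 2.53984953e-01,  9.67207628e-01, -1.02391152e-03],
       [ 2.25941158e-04, -1.11795697e-03, -9.99999350e-01]]), 'ft_force': array([ 0.03436865, -0.02572811,  0.11269243]), 'wrist_torque': array([ 0.00259087, -0.03019633,  0.01275486]), 'gripper_force': 0.0, 'grip_width': 0.08511185998364511}
```

View pics/scene.png

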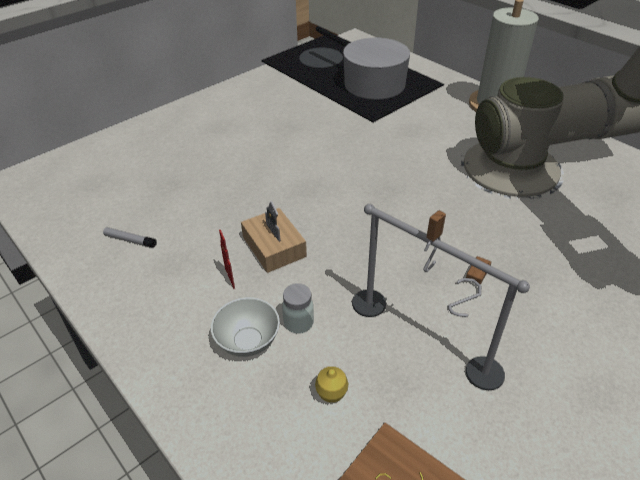

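View pics/side.png

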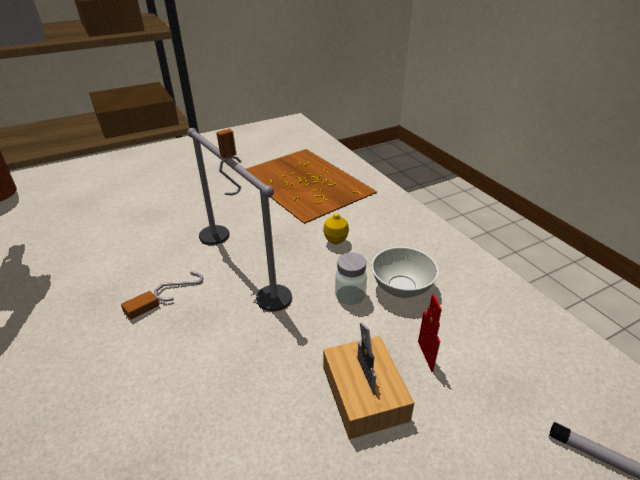

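The scene view shows the hanging hook with its grip at (436,224), and a second, bigger-looking hook lying on the worktop at (478,270). The grey grater in the rack is at (272,215) and the red decoy at (227,258). In the side view the hook is at (227,143), the lying one at (150,300) and the grater at (367,360). The hanging hook fits, because it is on the rail and looks smaller. I'll confirm this in an enlarged crop.

```bash
python3 - <<'E'
from h import *
import pickle
D=pickle.load(open('d0.pkl','rb'));s,e=D['scene'],D['side']
c=lambda d,x,y,w,h:cv2.resize(d['img'][y:y+h,x:x+w,::-1],(400,300),interpolation=cv2.INTER_CUBIC)
cv2.imwrite('pics/crop.png',np.vstack([np.hstack([c(s,400,200,120,120),c(s,235,190,80,80)]),np.hstack([c(e,110,120,160,200),c(e,325,310,100,90)])]))
Ps,Pe=pts(s),pts(e)
def med(P,d,u,v,r=2): 
    q=P[v-r:v+r+1,u-r:u+r+1][d['depth'][v-r:v+r+1,u-r:u+r+1]>0]; return np.median(q,0).round(4)
a=tri(s,(369,210),e,(268,190)); b=tri(s,(523,286),e,(193,132)); print('rail ends',a,b)
# grips by colour
for d,P,n in((s,Ps,'scene'),(e,Pe,'side')):
    hsv=cv2.cvtColor(d['img'],cv2.COLOR_RGB2HSV)
    m=((hsv[...,0]<16)&(hsv[...,1]>130)&(hsv[...,2]>50)).astype(np.uint8)
    k,l,st,ce=cv2.connectedComponentsWithStats(m)
    for i in range(1,k):
        if 40<st[i,4]<3000:
            q=P[(l==i)&(d['depth']>0)]; print(n,st[i],ce[i].round(1),np.median(q,0).round(3),np.percentile(q,5,0).round(3),np.percentile(q,95,0).round(3))
# rack top and grater points
Z=np.vstack([Ps.reshape(-1,3),Pe.reshape(-1,3)]); Z=Z[np.isfinite(Z).all(1)]
rc=med(Ps,s,256,235),med(Ps,s,290,240);print(rc)
near=Z[(np.hypot(*(Z[:,:2]-np.mean(rc,0)[:2]).T)<.09)]
top=near[abs(near[:,2]-.045)<.006]; print('rack',cv2.minAreaRect(top[:,:2].astype(np.float32)*1000))
g=near[near[:,2]>.058]; print('grater',len(g),g.mean(0),g.max(0),g.min(0)); xy=g[:,:2]-np.median(g[:,:2],0); w,v=np.linalg.eigh(np.cov(xy.T)); print(w,v)
E
```

```text
rail ends (array([0.56372868, 0.06275183, 0.22871965]), np.float64(0.0007693954963946435)) (array([0.52378689, 0.32248087, 0.22984072]), np.float64(0.001957204986761259))
scene [219 230  11  35  86] [223.9 248.3] [ 0.72  -0.153  0.087] [ 0.713 -0.173  0.054] [ 0.724 -0.139  0.12 ]
scene [225 265   8  18  45] [228.9 272.5] [ 0.722 -0.145  0.023] [ 0.712 -0.177  0.007] [ 0.727 -0.131  0.054]
side [ 90  83  83  33 924] [128.9  97.5] [ 0.542  1.579 -0.098] [ 0.411  1.468 -0.101] [ 0.685  1.715 -0.095]
side [ 397  126  209  122 1189] [492.3 184.7] [ 2.214  0.969 -0.675] [ 2.204  0.38  -0.739] [ 2.224  1.746 -0.654]
side [217 129  16  11  71] [223.7 132.4] [0.541 0.172 0.283] [0.531 0.169 0.277] [0.552 0.178 0.284]
side [446 167  55  35 162] [476.  184.4] [ 2.213  1.066 -0.738] [ 2.205  0.926 -0.751] [ 2.224  1.298 -0.705]
side [522 215  63  39 181] [554.4 233.7] [ 2.214  0.532 -0.741] [ 2.205  0.389 -0.752] [ 2.224  0.701 -0.73 ]
side [606 247  34  33 212] [623.3 262.8] [ 2.214  0.201 -0.686] [ 2.205  0.136 -0.706] [ 2.223  0.269 -0.654]
side [614 271  26  17  64] [627.9 279.6] [ 2.213  0.15  -0.742] [ 2.204  0.108 -0.749] [ 2.222  0.212 -0.732]
side [121 291  37  28 406] [138.1 302.5] [0.343 0.155 0.02 ] [0.32  0.141 0.016] [0.368 0.171 0.023]
side [418 294  23  78 878] [430.1 331.2] [ 0.714 -0.165  0.057] [ 0.706 -0.189  0.007] [ 0.723 -0.138  0.118]
side [335 395  78  43 756] [374.4 419.5] [ 0.574 -0.23   0.024] [ 0.541 -0.24   0.004] [ 0.621 -0.189  0.043]
(array([ 0.6288, -0.1814,  0.0444]), array([ 0.5872, -0.1243,  0.0445]))
rack ((596.359619140625, -170.0447998046875), (128.5753936767578, 91.96477508544922), 77.47613525390625)
grater 845 [ 0.59625031 -0.16820716  0.09136164] [ 0.60518956 -0.13573207  0.13169298] [ 0.58846846 -0.20083046  0.05811883]
[2.12145565e-06 2.64941221e-04] [[-0.97691466  0.21362991]
 [ 0.21362991  0.97691466]]
```

View pics/crop.png

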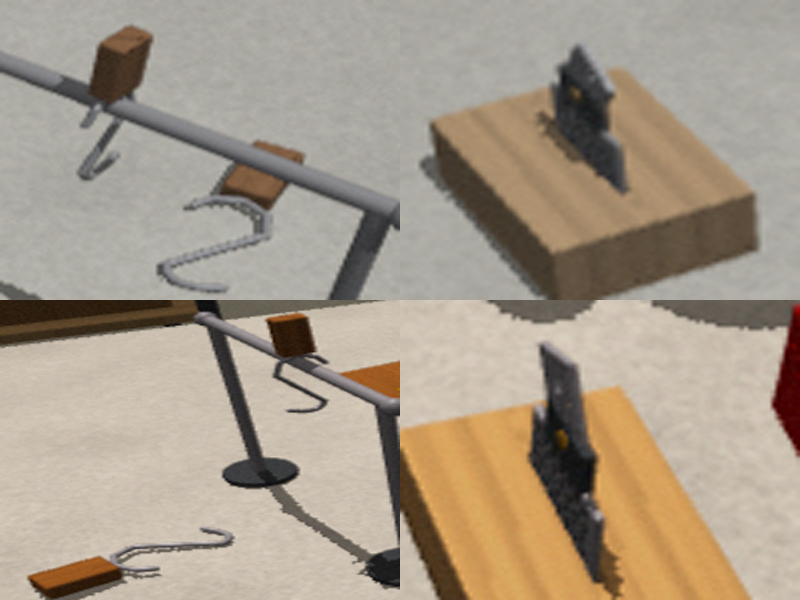

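The crop confirms it: the hanging hook is the smaller one, with its tip towards the robot. The grater is the grey one in the rack. Next I'll move above the hook's grip.

drive_tool:
  series:
    - [[0,0,-0.05],0,0.06]
    - [[0,0,-0.1],0,0.06]
    - [[-0.05,-0.025,-0.11],-4,0.06]
    - [[-0.1,-0.05,-0.11],-8,0.06]
    - [[-0.14,-0.07,-0.11],-12,0.06]
    - [[-0.18,-0.09,-0.11],-16,0.06]
    - [[-0.22,-0.11,-0.11],-20,0.06]
    - [[-0.26,-0.13,-0.11],-23.5,0.06]
    - [[-0.3,-0.15,-0.11],-23.5,0.06]
    - [[-0.34,-0.17,-0.11],-23.5,0.06]
    - [[-0.38,-0.19,-0.11],-23.5,0.06]
    - [[-0.42,-0.21,-0.11],-23.5,0.06]
    - [[-0.46,-0.23,-0.11],-23.5,0.06]
    - [[-0.484,-0.245,-0.11],-23.5,0.06]
    - [[-0.484,-0.245,-0.11],-23.5,0.06]
    - [[-0.484,-0.245,-0.11],-23.5,0.06]
    - [[-0.484,-0.245,-0.11],-23.5,0.06]

```text
time_s: 1.85
position: [0.5449, 0.1729, 0.3415]
tool_rot: [[-0.988, -0.154, -0.0], [-0.154, 0.988, 0.0], [0.0, 0.0, -1.0]]
ft_force: [-1.3, 0.2, 0.4]
grip_width: 0.0602
gripper_force: 0.0
```

```bash
python3 - <<'E'
from h import *
d=cap('wrist');save(d,'w1.png');o=env.observe();print(o['position'],o['tool_rot'].round(3))
P=pts(d);P[d['depth']<=0]=np.nan
m=(P[...,2]>.272)&(P[...,2]<.295)&(np.hypot(P[...,0]-.545,P[...,1]-.172)<.05)
q=P[m];print(len(q),np.median(q,0));r=cv2.minAreaRect(q[:,:2].astype(np.float32)*1000);print(r)
E
```

```text
[0.54482721 0.17300807 0.34164694] [[-0.988 -0.154  0.   ]
 [-0.154  0.988  0.   ]
 [-0.     0.    -1.   ]]
1234 [0.54267142 0.17656232 0.28175943]
((544.2759399414062, 176.8402099609375), (24.204795837402344, 14.032868385314941), 4.079522132873535)
```

View pics/w1.png

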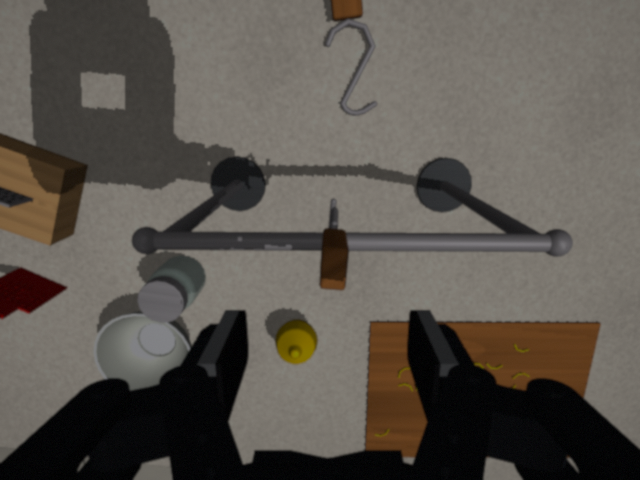

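Confirmed: the grip's top is at pixel (335,240–258), yaw about 4°. Next I'll go down and pinch it.

drive_tool:
  series:
    - [[0,0.004,-0.0],4.8,0.045]
    - [[0,0.004,0.03],4.8,0.045]
    - [[0,0.004,0.05],4.8,0.045]
    - [[0,0.004,0.07],4.8,0.045]
    - [[0,0.004,0.085],4.8,0.045]
    - [[0,0.004,0.096],4.8,0.045]
    - [[0,0.004,0.096],4.8,0.045]
    - [[0,0.004,0.096],4.8,0.01]
    - [[0,0.004,0.096],4.8,0.01]
    - [[0,0.004,0.096],4.8,0.01]
    - [[0,0.004,0.096],4.8,0.01]
    - [[0,0.004,0.096],4.8,0.01]
    - [[0,0.004,0.096],4.8,0.01]
  newtons: 45

```text
time_s: 3.2
position: [0.5452, 0.1762, 0.2461]
tool_rot: [[-0.998, -0.07, 0.002], [-0.07, 0.998, 0.0], [-0.002, 0.0, -1.0]]
ft_force: [0.2, 1.9, 5.7]
grip_width: 0.0138
gripper_force: 47.3
```

drive_tool:
  series:
    - [[0,0,-0.005],0,0.01]
    - [[0,0,-0.011],0,0.01]
    - [[0,0,-0.017],0,0.01]
    - [[0,0,-0.0215],0,0.01]
    - [[0,0,-0.0215],0,0.01]
    - [[0,0,-0.0215],0,0.01]
    - [[0.008,0,-0.0215],0,0.01]
    - [[0.016,0,-0.0215],0,0.01]
    - [[0.025,0,-0.0215],0,0.01]
    - [[0.035,0,-0.0215],0,0.01]
    - [[0.048,0,-0.0215],0,0.01]
    - [[0.06,0,-0.0215],0,0.01]
    - [[0.07,0,-0.0215],0,0.01]
    - [[0.07,0,-0.0215],0,0.01]

```text
time_s: 4.6
position: [0.4739, 0.1712, 0.2672]
tool_rot: [[-0.998, -0.07, 0.0], [-0.07, 0.998, 0.0], [-0.0, 0.0, -1.0]]
ft_force: [-0.1, 0.6, 0.2]
grip_width: 0.0132
gripper_force: 46.5
```

```bash
python3 - <<'E'
from h import *
d=cap('wrist');s=cap('scene');o=env.observe();print(o['position'],o['ft_force'],o['grip_width'])
T=o['position'];R=o['tool_rot']
c=s['img'][150:350,350:550,::-1]
cv2.imwrite('pics/w2.png',np.hstack([cv2.resize(d['img'][:,:,::-1],(480,360)),cv2.resize(c,(320,360))]))
# expected tip in wrist: grip centre in tool frame
for P in (T+[ .0,0,.0164]-0.0*T,):
    for nm,off in(('tip',(-.016,0,-.0875)),('bend',(0,0,-.093))):
        p=P+np.array([off[0]*.998,off[0]*.07,off[2]]);print(nm,p,proj(d,p),proj(s,p))
E
```

```text
[0.47519508 0.17114116 0.26705541] [ 0.27470235 -0.20831533 -0.08229846] 0.01323250448057447
tip [0.45922708 0.17002116 0.19595541] [325.80564274 235.34505361] [459.53188213 228.3512574 ]
bend [0.47519508 0.17114116 0.19045541] [325.9020629  259.94115302] [453.43026664 235.66957403]
```

View pics/w2.png

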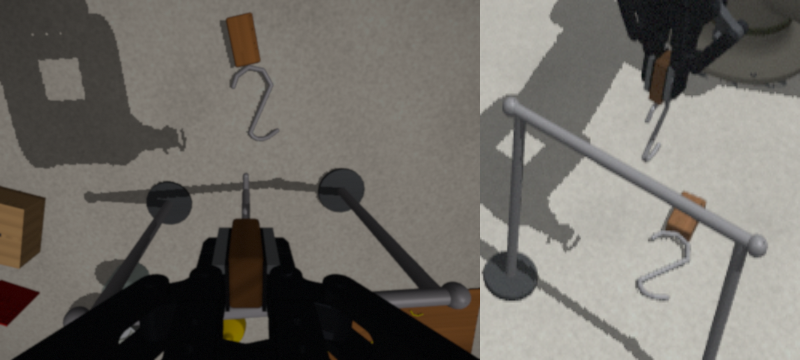

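The hook is off the rail and held, with its tip in the wrist view at about (328,233), where predicted. Next I'll go to a viewing pose by the grater.

drive_tool:
  series:
    - [[0,-0.02,0],0,0.01]
    - [[0,-0.06,0],3,0.01]
    - [[0,-0.1,0],6,0.01]
    - [[0,-0.14,0],9,0.01]
    - [[0,-0.18,0],12,0.01]
    - [[0,-0.22,0.01],16.3,0.01]
    - [[-0.02,-0.25,0.03],16.3,0.01]
    - [[-0.05,-0.266,0.05],16.3,0.01]
    - [[-0.07,-0.266,0.067],16.3,0.01]
    - [[-0.07,-0.266,0.067],16.3,0.01]
    - [[-0.07,-0.266,0.067],16.3,0.01]
    - [[-0.07,-0.266,0.067],16.3,0.01]

```text
time_s: 5.9
position: [0.5633, -0.0892, 0.2006]
tool_rot: [[-0.977, 0.213, 0.001], [0.213, 0.977, -0.0], [-0.001, -0.0, -1.0]]
ft_force: [-0.3, -0.4, -0.6]
grip_width: 0.0135
gripper_force: 46.5
```

```bash
python3 - <<'E'
from h import *
import pickle
d=cap('wrist');o=env.observe();print(o['position'],o['tool_rot'].round(3))
pickle.dump(d,open('d3.pkl','wb'))
u,v=proj(d,[.596,-.168,.105]);print(u,v,proj(d,o['position']+[-.0156,.0034,-.071]))
x0=int(np.clip(u-60,0,520));y0=int(np.clip(v-60,0,390))
print(x0,y0)
a=cv2.resize(d['img'][:,:,::-1],(320,240));b=cv2.resize(d['img'][y0:y0+90,x0:x0+120,::-1],(480,360),interpolation=cv2.INTER_CUBIC)
c=np.zeros((360,800,3),np.uint8);c[:240,:320]=a;c[:,320:]=b;cv2.imwrite('pics/w3.png',c)
P=pts(d);P[d['depth']<=0]=np.nan
m=(P[...,2]>.06)&(abs(P[...,0]-.596)<.025)&(abs(P[...,1]+.168)<.05)
q=P[m];med=np.median(q,0);w,vv=np.linalg.eigh(np.cov((q-med).T));print(len(q),med,w,vv[:,0],q[:,2].max())
E
```

```text
[ 0.56329209 -0.08922646  0.20084742] [[-0.977  0.213  0.001]
 [ 0.213  0.977 -0.001]
 [-0.002 -0.    -1.   ]]
217.0550401466773 319.8861500278981 [325.83888314 233.6370373 ]
157 259
3056 [ 0.59790583 -0.16385443  0.09529949] [8.45412420e-07 1.71866643e-04 4.28795691e-04] [ 0.97543537 -0.22004991 -0.01019174] 0.13084405508722835
```

View pics/w3.png

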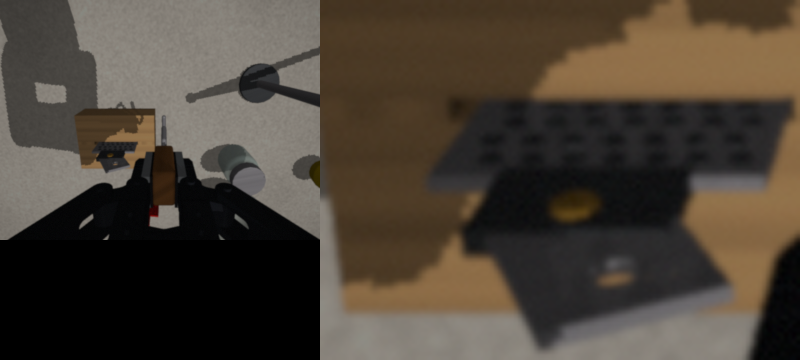

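The tab leans to the +image-right side. In the full frame the rivet is near (220.5,311) and the hole near (230,326.5).

```bash
python3 - <<'E'
from h import *
import pickle
d=pickle.load(open('d3.pkl','rb'));P=pts(d);P[d['depth']<=0]=np.nan
gx=np.array([.9754,-.2200,0]);gx/=np.linalg.norm(gx);gy=np.array([-gx[1],gx[0],0])
def plane(u0,u1,v0,v1):
    q=P[v0:v1,u0:u1].reshape(-1,3);q=q[np.isfinite(q).all(1)];q=q[abs(q[:,2]-.11)<.04]
    m=np.median(q,0);q=q[np.linalg.norm(q-m,axis=1)<.03];m=q.mean(0);n=np.linalg.svd(q-m)[2][2];return m,n*np.sign(n[0])
def hit(uv,pl):
    c,r=ray(d,*uv);m,n=pl;return c+r*((m-c)@n)/(r@n)
tab=plane(215,228,318,332);tab2=plane(234,248,320,330);neck=plane(205,238,302,314);blade=plane(195,260,285,302)
for n,p in(('tabL',tab),('tabR',tab2),('neck',neck),('blade',blade)):print(n,p[0],p[1])
h=hit((229.9,326.4),tab);r=hit((220.3,310.6),neck)
print('hole',h,'rivet',r,'local dy,dz',(h-r)@gy,h[2]-r[2])
# tip silhouette
D=d['depth'];print('tip rows')
for v in range(222,250,2):
    c=[u for u in range(312,342) if 0<D[v,u]<.30]; print(v,(c[0],c[-1],D[v,(c[0]+c[-1])//2]) if c else None)
E
```

```text
tabL [ 0.59794902 -0.16508937  0.10859219] [ 0.96844904 -0.24886378  0.01316345]
tabR [ 0.60055637 -0.15283419  0.10874151] [ 0.98445648 -0.17539702  0.00901766]
neck [ 0.59563655 -0.16991816  0.08705595] [ 0.97640033 -0.21420925  0.02750999]
blade [ 0.59666407 -0.1686967   0.07314547] [ 0.96852593 -0.21077538  0.13240566]
hole [ 0.59946216 -0.15908408  0.11080246] rivet [ 0.5956782  -0.16908441  0.09207006] local dy,dz 0.010587823017004512 0.018732397479237994
tip rows
222 None
224 None
226 None
228 None
230 None
232 (324, 330, np.float32(0.22159334))
234 (324, 331, np.float32(0.22165115))
236 (324, 331, np.float32(0.22138388))
238 (324, 331, np.float32(0.22164798))
240 (324, 331, np.float32(0.22365505))
242 (324, 331, np.float32(0.22405826))
244 (324, 331, np.float32(0.22521563))
246 (324, 331, np.float32(0.22571936))
248 (324, 331, np.float32(0.22706498))
```

drive_tool:
  series:
    - [[0,0,-0.025],0,0.01]
    - [[0,0,-0.045],0,0.01]
    - [[-0.02,-0.015,-0.045],0,0.01]
    - [[-0.045,-0.03,-0.045],0,0.01]
    - [[-0.07,-0.047,-0.045],0,0.01]
    - [[-0.084,-0.062,-0.045],0,0.01]
    - [[-0.084,-0.062,-0.045],0,0.01]
    - [[-0.084,-0.062,-0.03],0,0.01]
    - [[-0.084,-0.062,-0.012],0,0.01]
    - [[-0.084,-0.062,-0.012],0,0.01]
    - [[-0.084,-0.062,-0.012],0,0.01]

```text
time_s: 7.05
position: [0.6321, -0.1673, 0.213]
tool_rot: [[-0.977, 0.213, 0.001], [0.213, 0.977, -0.0], [-0.001, -0.0, -1.0]]
ft_force: [0.5, -0.6, 0.5]
grip_width: 0.0134
gripper_force: 46.5
```

```bash
python3 - <<'E'
from h import *
import pickle
d=cap('wrist');o=env.observe();T=o['position'];print(T,o['tool_rot'].round(4)[:2],o['ft_force'])
pickle.dump(d,open('d4.pkl','wb'))
u,v=proj(d,[.5995,-.159,.112]);tp=T-.016*np.array([.9754,-.22,0])+[0,0,-.0718];print('hole pred',u,v,'tip pred',tp,proj(d,tp))
x0=int(u-80);y0=int(v-60);print(x0,y0)
cv2.imwrite('pics/w4.png',cv2.resize(d['img'][y0:y0+120,x0:x0+160,::-1],(800,600),interpolation=cv2.INTER_CUBIC))
P=pts(d);D=d['depth'];b=int(proj(d,tp)[1]) 
for v in range(b-8,b+16,2):
    c=[u for u in range(300,350) if 0<D[v,u]<.225]; print(v,(c[0],c[-1],P[v,(c[0]+c[-1])//2].round(4)) if c else None)
E
```

```text
[ 0.63236542 -0.1674981   0.21342156] [[-9.771e-01  2.129e-01  1.800e-03]
 [ 2.129e-01  9.771e-01 -8.000e-04]] [-0.19146335  0.20977746  0.42525006]
hole pred 327.9609359523022 191.08455464188262 tip pred [ 0.61675902 -0.1639781   0.14162156] [325.75086575 234.01345945]
247 131
226 None
228 None
230 None
232 (324, 330, array([ 0.6156, -0.163 ,  0.1423]))
234 (324, 331, array([ 0.6167, -0.1633,  0.1422]))
236 (324, 331, array([ 0.618 , -0.1636,  0.1417]))
238 (324, 331, array([ 0.6192, -0.1638,  0.1411]))
240 (324, 330, array([ 0.6203, -0.1641,  0.1413]))
242 (326, 330, array([ 0.6216, -0.1638,  0.141 ]))
244 (326, 328, array([ 0.6228, -0.1646,  0.1403]))
246 None
248 None
```

View pics/w4.png

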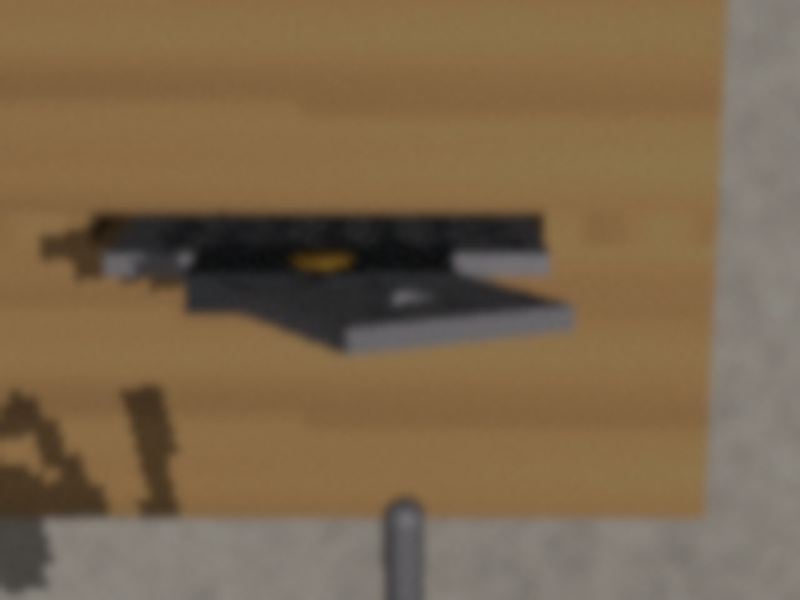

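The tip (403,515 in the crop) is nearly in line with the hole (412,298), needing about 0.9 mm to +y. Next I'll lower behind the tab and advance along the tip's slope.

drive_tool:
  series:
    - [[0,0.001,0.012],0,0.01]
    - [[0,0.001,0.025],0,0.01]
    - [[0,0.001,0.036],0,0.01]
    - [[0,0.001,0.036],0,0.01]
    - [[0.003,0.001,0.0344],0,0.01]
    - [[0.006,0.001,0.033],0,0.01]
    - [[0.009,0.001,0.0316],0,0.01]
    - [[0.0105,0.001,0.0309],0,0.01]
    - [[0.012,0.001,0.0302],0,0.01]
    - [[0.013,0.001,0.0297],0,0.01]
    - [[0.014,0.001,0.0293],0,0.01]
    - [[0.015,0.001,0.0288],0,0.01]
    - [[0.016,0.001,0.0283],0,0.01]
    - [[0.016,0.001,0.0283],0,0.01]

```text
time_s: 8.5
position: [0.6168, -0.1634, 0.1836]
tool_rot: [[-0.977, 0.213, 0.0], [0.213, 0.977, -0.0], [-0.0, -0.0, -1.0]]
ft_force: [-0.5, 0.1, -1.0]
grip_width: 0.0134
gripper_force: 46.5
```

```bash
cat > look.py <<'E'
from h import *
import pickle,sys
d=cap('wrist');o=env.observe();T=o['position'];print(T,o['ft_force'].round(2),o['time_s'])
pickle.dump(d,open(sys.argv[1]+'.pkl','wb'))
u,v=proj(d,[.5995,-.159,.112]);print(u,v);x0=int(u-60);y0=int(v-45);print(x0,y0)
cv2.imwrite('pics/'+sys.argv[1]+'.png',cv2.resize(d['img'][y0:y0+90,x0:x0+120,::-1],(800,600),interpolation=cv2.INTER_CUBIC))
E
python3 look.py w5
```

```text
[ 0.61688167 -0.16347133  0.18355008] [ 0.08 -0.3   0.6 ] 8.55
326.9530576019513 230.0118683981534
266 185
```

View pics/w5.png

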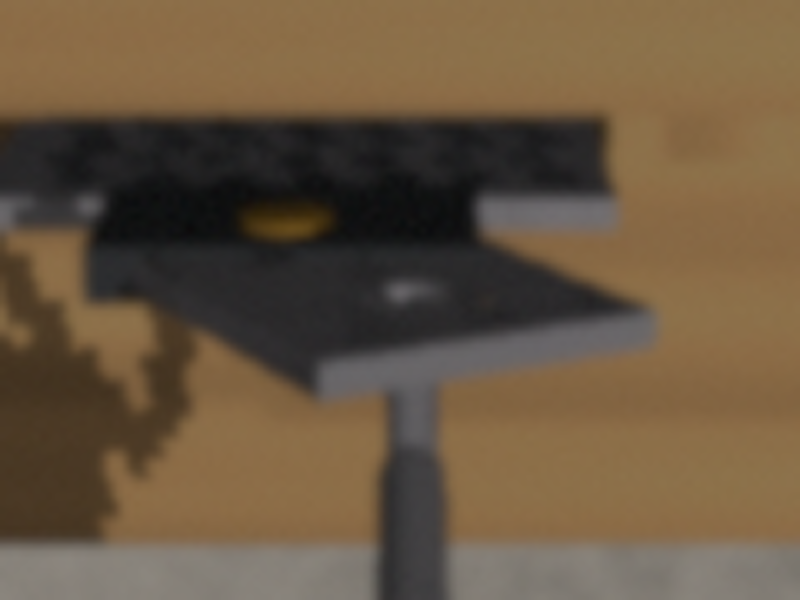

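The wire (column 412) is in line with the hole (410,292), and the grater hasn't moved. Next I'll advance 5 mm and check by numbers.

drive_tool:
  series:
    - [[0.001,0,-0.0005],0,0.01]
    - [[0.002,0,-0.001],0,0.01]
    - [[0.003,0,-0.0014],0,0.01]
    - [[0.004,0,-0.0019],0,0.01]
    - [[0.005,0,-0.0023],0,0.01]
    - [[0.005,0,-0.0023],0,0.01]

```text
time_s: 9.15
position: [0.6119, -0.1623, 0.1859]
tool_rot: [[-0.977, 0.213, 0.0], [0.213, 0.977, -0.0], [-0.0, -0.0, -1.0]]
ft_force: [-0.7, 0.7, 0.3]
grip_width: 0.0133
gripper_force: 46.5
```

```bash
cat > chk.py <<'E'
from h import *
import pickle
def rep(d,name):
    P=pts(d);P[d['depth']<=0]=np.nan
    hsv=cv2.cvtColor(d['img'],cv2.COLOR_RGB2HSV)
    gx=np.array([.9763,-.2165,0]);gy=np.array([.2165,.9763,0]);H=np.array([.5995,-.1591,.112])
    L=np.stack([(P-H)@gx,(P-H)@gy,P[...,2]],-1)*1000
    near=(abs(L[...,0])<25)&(abs(L[...,1])<35)&(L[...,2]>80)&(L[...,2]<150)
    gold=near&(hsv[...,0]>12)&(hsv[...,0]<32)&(hsv[...,1]>130)&(hsv[...,2]>70)&(L[...,2]<100)
    q=L[gold];print(name,'rivet',len(q),q.mean(0).round(1) if len(q) else '')
    tab=near&(L[...,2]>101)&(L[...,0]<6)&(L[...,0]>-12)
    f=L[tab];print(' tab gx quantiles',np.nanpercentile(f[:,0],[2,25,50,75,98]).round(1),'n',len(f),'top z',f[:,2].max().round(1))
    fr=tab&(L[...,0]<np.median(f[:,0])-2.0); q=L[fr]; print(' front pts',len(q),q.mean(0).round(1) if len(q) else '',q.min(0).round(1) if len(q) else '')
    # tab top-edge gy extents
    e=f[f[:,2]>118];print(' upper gy range',e[:,1].min().round(1),e[:,1].max().round(1))
if __name__=='__main__':
    for n in('d4','w5'):rep(pickle.load(open(n+'.pkl','rb')),n)
    d=cap('wrist');rep(d,'now');pickle.dump(d,open('now.pkl','wb'));o=env.observe();print(o['position'],o['ft_force'].round(2),o['time_s'])
E
python3 chk.py
```

```text
d4 rivet 19 [ -1.9 -10.2  94.3]
 tab gx quantiles [-0.5 -0.3 -0.1  1.2  2.5] n 732 top z 131.3
 front pts 0  
 upper gy range -13.2 16.4
w5 rivet 23 [ -1.9 -10.7  94.6]
 tab gx quantiles [-0.6 -0.4 -0.2  0.8  2.6] n 1111 top z 131.0
 front pts 0  
 upper gy range -12.9 16.9
now rivet 19 [ -1.9 -10.7  94.6]
 tab gx quantiles [-3.  -0.4 -0.2  0.6  2.5] n 1141 top z 130.6
 front pts 35 [ -3.3   0.3 114.5] [ -4.5  -1.5 112.9]
 upper gy range -13.1 16.1
[ 0.61196903 -0.16237432  0.18586256] [-0.22 -0.57 -1.91] 9.2
```

The tip is through: it stands 4.5 mm out in front of the tab at the hole, and the grater hasn't moved. Next I'll follow the wire's curve to the bend.

drive_tool:
  series:
    - [[0.0014,0,-0.0007],0,0.01]
    - [[0.0024,0,-0.0011],0,0.01]
    - [[0.0034,0,-0.0016],0,0.01]
    - [[0.0044,0,-0.002],0,0.01]
    - [[0.0054,0,-0.0024],0,0.01]
    - [[0.0064,0,-0.0027],0,0.01]
    - [[0.0074,0,-0.0029],0,0.01]
    - [[0.0084,0,-0.0031],0,0.01]
    - [[0.0094,0,-0.0032],0,0.01]
    - [[0.0104,0,-0.0033],0,0.01]
    - [[0.0114,0,-0.0034],0,0.01]
    - [[0.0114,0,-0.0034],0,0.01]

```text
time_s: 10.4
position: [0.6008, -0.1599, 0.1893]
tool_rot: [[-0.977, 0.213, -0.0], [0.213, 0.977, -0.0], [0.0, -0.0, -1.0]]
ft_force: [0.2, 1.2, -0.8]
grip_width: 0.013
gripper_force: 46.5
```

```bash
python3 chk.py | tail -5
```

```text
now rivet 22 [ -2.  -10.7  94.8]
 tab gx quantiles [-10.1  -0.5  -0.2   0.3   2.5] n 1073 top z 130.9
 front pts 112 [ -7.2   0.4 115.3] [-11.7  -1.6 111.1]
 upper gy range -13.6 16.6
[ 0.60084199 -0.15992613  0.18926135] [-0.5   0.92  0.21] 10.45
```

drive_tool:
  series:
    - [[0,-0.002,-0.0008],0,0.01]
    - [[0,-0.004,-0.0015],0,0.01]
    - [[0,-0.006,-0.0021],0,0.01]
    - [[0,-0.008,-0.0025],0,0.01]
    - [[0,-0.01,-0.0026],0,0.01]
    - [[0,-0.0115,-0.0026],0,0.01]
    - [[0,-0.0105,-0.0035],0,0.01]
    - [[0,-0.0105,-0.005],0,0.01]
    - [[0,-0.0105,-0.007],0,0.01]
    - [[0,-0.0105,-0.009],0,0.01]
    - [[0,-0.0105,-0.0115],0,0.01]
    - [[0,-0.0105,-0.014],0,0.01]
    - [[0,-0.0105,-0.017],0,0.01]
    - [[0,-0.0105,-0.02],0,0.01]
    - [[0,-0.0105,-0.02],0,0.01]

```text
time_s: 11.95
position: [0.5988, -0.1703, 0.2098]
tool_rot: [[-0.977, 0.213, 0.001], [0.213, 0.977, -0.0], [-0.001, -0.0, -1.0]]
ft_force: [-0.4, 0.6, -1.7]
grip_width: 0.0134
gripper_force: 46.4
```

```bash
python3 chk.py | tail -5; python3 -c "
from h import *
s=cap('scene');e=cap('side')
cv2.imwrite('pics/l1.png',np.hstack([cv2.resize(s['img'][140:290,180:380,::-1],(400,300)),cv2.resize(e['img'][250:450,270:470,::-1],(400,300))]))"
```

```text
now rivet 0 
 tab gx quantiles [-9.3 -0.7  0.   0.5  3. ] n 1598 top z 149.3
 front pts 140 [ -6.3 -11.6 131.3] [-12.  -21.  106.1]
 upper gy range -30.8 9.0
[ 0.59870221 -0.17024228  0.20946571] [-0.13 -0.01 -0.67] 12.0
```

drive_tool:
  series:
    - [[0,0,-0.004],0,0.01]
    - [[0,0,-0.008],0,0.01]
    - [[0,0,-0.012],0,0.01]
    - [[0,0,-0.016],0,0.01]
    - [[0,0,-0.02],0,0.01]
    - [[0,0,-0.024],0,0.01]
    - [[0,0,-0.028],0,0.01]
    - [[0,0,-0.032],0,0.01]
    - [[0,0,-0.036],0,0.01]
    - [[0,0,-0.04],0,0.01]
    - [[0,0,-0.045],0,0.01]
    - [[0,0,-0.05],0,0.01]
    - [[0,0,-0.055],0,0.01]
    - [[0,0,-0.06],0,0.01]
    - [[0,0,-0.065],0,0.01]
    - [[0,0,-0.07],0,0.01]
    - [[0,0,-0.075],0,0.01]
    - [[0,0,-0.078],0,0.01]
    - [[0,0,-0.08],0,0.01]
    - [[0,0,-0.08],0,0.01]

```text
time_s: 14.1
position: [0.5987, -0.1702, 0.2895]
tool_rot: [[-0.977, 0.213, 0.0], [0.213, 0.977, -0.0], [-0.0, -0.0, -1.0]]
ft_force: [-0.3, 0.7, -2.0]
grip_width: 0.0134
gripper_force: 46.4
```

```bash
python3 -c "
from h import *
s=cap('scene');e=cap('side');o=env.observe();print(o['position'],o['ft_force'],o['time_s'])
P=pts(e);m=(e['depth']>0)&(np.hypot(P[...,0]-.597,P[...,1]+.168)<.06)&(P[...,2]>.05)&(P[...,2]<.2);print('side z range',np.percentile(P[m][:,2],[1,10,50,90]),m.sum())
u,v=map(int,proj(s,[.597,-.17,.15]));a,b=map(int,proj(e,[.597,-.17,.15]));print(u,v,a,b)
cv2.imwrite('pics/l2.png',np.hstack([cv2.resize(s['img'][v-75:v+75,max(u-75,0):u+75,::-1],(400,400)),cv2.resize(e['img'][b-110:b+110,a-110:a+110,::-1],(400,400))]))"
```

```text
[ 0.59857292 -0.17019714  0.28902415] [ 0.12730701  0.43526701 -1.38139707] 14.2
side z range [0.10518326 0.11623692 0.15397197 0.19120879] 1179
267 190 369 320
```

View pics/l2.png

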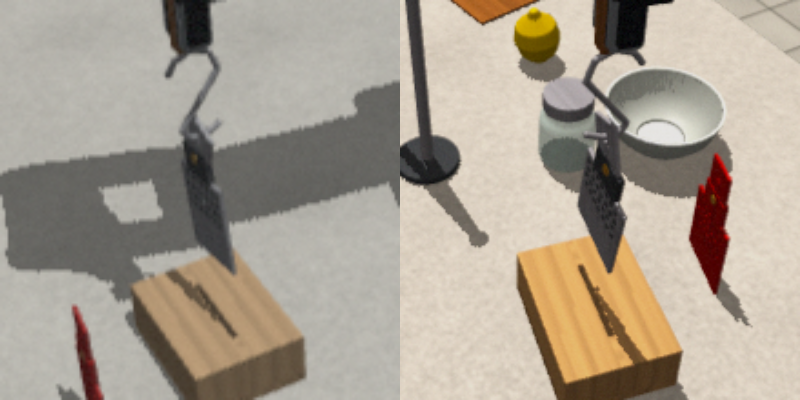

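The grater hangs from the hook, clear of the rack. Next I'll carry it round to the robot side of the rail.

drive_tool:
  series:
    - [[0.004,0.003,0],0,0.01]
    - [[0.011,0.008,0],0,0.01]
    - [[0.02,0.015,0],-0.5,0.01]
    - [[0.03,0.023,0],-1,0.01]
    - [[0.04,0.03,0],-1.5,0.01]
    - [[0.05,0.038,0],-2,0.01]
    - [[0.06,0.045,0],-2.5,0.01]
    - [[0.07,0.053,0],-3,0.01]
    - [[0.08,0.06,0],-3.5,0.01]
    - [[0.09,0.068,0],-4,0.01]
    - [[0.1,0.076,0],-4.5,0.01]
    - [[0.11,0.083,0],-5,0.01]
    - [[0.12,0.091,0],-5.5,0.01]
    - [[0.13,0.098,0],-6,0.01]
    - [[0.139,0.105,0],-6.5,0.01]
    - [[0.147,0.111,0],-7,0.01]
    - [[0.153,0.116,0],-7.5,0.01]
    - [[0.157,0.119,0],-8,0.01]
    - [[0.158,0.12,0],-8,0.01]
    - [[0.158,0.12,0],-8,0.01]

```text
time_s: 16.2
position: [0.4699, -0.0193, 0.2892]
tool_rot: [[-0.997, 0.075, 0.0], [0.075, 0.997, -0.0], [-0.0, -0.0, -1.0]]
ft_force: [0.1, 0.1, -1.7]
grip_width: 0.0132
gripper_force: 46.4
```

drive_tool:
  series:
    - [[0,0.004,0],-0.5,0.01]
    - [[0.001,0.012,0],-1,0.01]
    - [[0.001,0.023,0],-2,0.01]
    - [[0.002,0.035,0],-3,0.01]
    - [[0.003,0.047,0],-3.8,0.01]
    - [[0.003,0.059,0],-4.6,0.01]
    - [[0.004,0.071,0],-5.4,0.01]
    - [[0.005,0.083,0],-6.2,0.01]
    - [[0.005,0.095,0],-7,0.01]
    - [[0.006,0.107,0],-7.8,0.01]
    - [[0.007,0.119,0],-8.6,0.01]
    - [[0.007,0.131,0],-9.4,0.01]
    - [[0.008,0.143,0],-10.2,0.01]
    - [[0.009,0.155,0],-11,0.01]
    - [[0.009,0.167,0],-11.8,0.01]
    - [[0.01,0.178,0],-12.4,0.01]
    - [[0.011,0.188,0],-13,0.01]
    - [[0.011,0.196,0],-13,0.01]
    - [[0.011,0.2,0],-13,0.01]
    - [[0.011,0.201,0],-13,0.01]

```text
time_s: 18.2
position: [0.474, 0.1823, 0.2892]
tool_rot: [[-0.988, -0.151, -0.0], [-0.151, 0.988, -0.0], [0.0, -0.0, -1.0]]
ft_force: [-0.1, -0.6, -1.6]
grip_width: 0.0134
gripper_force: 46.3
```

drive_tool:
  series:
    - [[0,0,0.004],0,0.01]
    - [[0,0,0.009],0,0.01]
    - [[0,0,0.014],0,0.01]
    - [[0,0,0.018],0,0.01]
    - [[0,0,0.021],0,0.01]
    - [[0,0,0.021],0,0.01]
    - [[0,0,0.021],0,0.01]
    - [[0,0,0.021],0,0.01]

```text
time_s: 19.0
position: [0.4741, 0.182, 0.2684]
tool_rot: [[-0.989, -0.151, 0.0], [-0.151, 0.989, 0.0], [-0.0, 0.0, -1.0]]
ft_force: [-1.0, -0.1, -0.9]
grip_width: 0.0135
gripper_force: 46.3
```

```bash
python3 - <<'E'
from h import *
o=env.observe();print(o['position'],o['ft_force'].round(2),o['time_s'])
d=cap('wrist');s=cap('scene');e=cap('side')
# bar as seen by wrist depth: points near z .236
for n,x in(('wrist',d),('scene',s),('side',e)):
    P=pts(x);P[x['depth']<=0]=np.nan
    m=(P[...,2]>.226)&(P[...,2]<.242)&(P[...,0]>.52)&(P[...,0]<.57)&(P[...,1]>.09)&(P[...,1]<.30)
    q=P[m]
    if len(q)>50:
        k=np.polyfit(q[:,1]-.19,q[:,0],1);print(n,len(q),k,q[:,2].max())
    g=(P[...,2]>.05)&(P[...,2]<.2)&(np.hypot(P[...,0]-.47,P[...,1]-.18)<.06);print('  grater z',np.nanpercentile(P[g][:,2],[1,99]) if g.sum() else None)
E
```

```text
[0.47409668 0.18202193 0.26843055] [-1.02 -0.06 -0.93] 19.0
wrist 897 [-0.15609443  0.54138833] 0.23647306502160273
  grater z [0.08544669 0.19912297]
scene 1105 [-0.14777246  0.54530523] 0.238464803998086
  grater z [0.08375129 0.19888404]
side 537 [-0.14866873  0.53866688] 0.2379913165443006
  grater z [0.08532436 0.19895641]
```

drive_tool:
  series:
    - [[-0.003,0,0.0005],0,0.01]
    - [[-0.007,0,0.0007],0,0.01]
    - [[-0.011,0,0.0007],0,0.01]
    - [[-0.015,0,0.0007],0,0.01]
    - [[-0.019,0,0.0007],0,0.01]
    - [[-0.023,0,0.0007],0,0.01]
    - [[-0.027,0,0.0007],0,0.01]
    - [[-0.031,0,0.0007],0,0.01]
    - [[-0.035,0,0.0007],0,0.01]
    - [[-0.039,0,0.0007],0,0.01]
    - [[-0.043,0,0.0007],0,0.01]
    - [[-0.047,0,0.0007],0,0.01]
    - [[-0.051,0,0.0007],0,0.01]
    - [[-0.055,0,0.0007],0,0.01]
    - [[-0.059,0,0.0007],0,0.01]
    - [[-0.063,0,0.0007],0,0.01]
    - [[-0.067,0,0.0007],0,0.01]
    - [[-0.07,0,0.0007],0,0.01]
    - [[-0.07,0,0.0007],0,0.01]
    - [[-0.07,0,0.0007],0,0.01]

```text
time_s: 21.15
position: [0.5432, 0.1926, 0.2675]
tool_rot: [[-0.989, -0.151, -0.0], [-0.151, 0.989, -0.0], [0.0, -0.0, -1.0]]
ft_force: [0.4, 0.3, -1.5]
grip_width: 0.0134
gripper_force: 46.3
```

No contact so far. Next I'll lower gently onto the bar.

drive_tool:
  series:
    - [[0,0,0.002],0,0.01]
    - [[0,0,0.005],0,0.01]
    - [[0,0,0.008],0,0.01]
    - [[0,0,0.011],0,0.01]
    - [[0,0,0.014],0,0.01]
    - [[0,0,0.016],0,0.01]
    - [[0,0,0.018],0,0.01]
    - [[0,0,0.019],0,0.01]
    - [[0,0,0.02],0,0.01]
    - [[0,0,0.0205],0,0.01]
    - [[0,0,0.0205],0,0.01]

```text
time_s: 22.25
position: [0.5432, 0.1926, 0.247]
tool_rot: [[-0.989, -0.151, -0.0], [-0.151, 0.989, 0.0], [0.0, 0.0, -1.0]]
ft_force: [-0.0, -0.8, -1.7]
grip_width: 0.0136
gripper_force: 46.3
```

drive_tool:
  series:
    - [[0,0,0.0005],0,0.01]
    - [[0,0,0.001],0,0.01]
    - [[0,0,0.001],0,0.01]
    - [[0,0,0.001],0,0.01]

```text
time_s: 22.65
position: [0.5433, 0.1926, 0.2463]
tool_rot: [[-0.989, -0.151, 0.001], [-0.151, 0.989, 0.0], [-0.001, -0.0, -1.0]]
ft_force: [0.5, -0.7, 0.8]
grip_width: 0.0136
gripper_force: 46.7
```

```bash
python3 -c "
from h import *
for i in range(3):
    d=cap('wrist');o=env.observe();print(o['position'],o['ft_force'].round(2),o['time_s'])"
```

```text
[0.54331467 0.19258114 0.2463598 ] [ 0.22 -0.75  1.94] 22.7
[0.54333418 0.19258663 0.24632404] [0.68 0.04 2.32] 22.75
[0.54332854 0.19256115 0.24628802] [0.6  0.38 2.29] 22.8
```

The weight has passed to the bar. Next I'll release slowly and retreat upwards.

drive_tool:
  series:
    - [[0,0,0],0,0.016]
    - [[0,0,0],0,0.02]
    - [[0,0,0],0,0.025]
    - [[0,0,0],0,0.032]
    - [[0,0,0],0,0.04]
    - [[0,0,0],0,0.045]
    - [[0,0,0],0,0.045]
    - [[0,0,-0.005],0,0.045]
    - [[0,0,-0.015],0,0.045]
    - [[0,0,-0.03],0,0.045]
    - [[0,0,-0.05],0,0.045]
    - [[0,0,-0.08],0,0.045]
    - [[0,0,-0.11],0,0.045]
    - [[0,0,-0.13],0,0.045]
    - [[0,0,-0.13],0,0.045]
    - [[0,0,-0.13],0,0.045]

```text
time_s: 24.4
position: [0.5431, 0.1926, 0.376]
tool_rot: [[-0.989, -0.151, 0.0], [-0.151, 0.989, 0.0], [-0.0, 0.0, -1.0]]
ft_force: [0.1, 0.0, 0.2]
grip_width: 0.0448
gripper_force: 0.0
```

```bash
python3 -c "
from h import *
s=cap('scene');e=cap('side');o=env.observe();print(o['position'],o['time_s'],o['grip_width'])
cv2.imwrite('pics/end.png',np.hstack([cv2.resize(s['img'][180:400,330:550,::-1],(400,400)),cv2.resize(e['img'][90:330,120:360,::-1],(400,400))]))"
```

```text
[0.5429625  0.1925331  0.37492706] 24.5 0.04505203287758325
```

View pics/end.png

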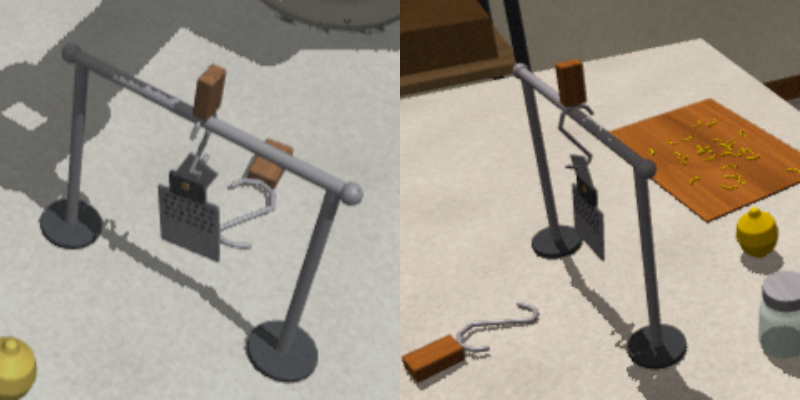

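The hook with the grater hangs on the bar (hook near (205,120), blade near (190,220) in the left half), and the gripper is clear. I'm letting it settle briefly, then handing in.

drive_tool:
  series:
    - [[0,0,0],0,0.045]
    - [[0,0,0],0,0.045]
    - [[0,0,0],0,0.045]
    - [[0,0,0],0,0.045]
    - [[0,0,0],0,0.045]
    - [[0,0,0],0,0.045]
    - [[0,0,0],0,0.045]
    - [[0,0,0],0,0.045]
    - [[0,0,0],0,0.045]
    - [[0,0,0],0,0.045]

```text
time_s: 25.5
position: [0.5432, 0.1926, 0.376]
tool_rot: [[-0.989, -0.151, -0.0], [-0.151, 0.989, -0.0], [0.0, -0.0, -1.0]]
ft_force: [-0.2, -0.1, -0.6]
grip_width: 0.0447
gripper_force: 0.0
```

```bash
python3 -c "
from rig import env
print(env.close_job())"
```

```text
the job is handed in; nothing more can be done
None
```

The grater now hangs on the rail by the S-hook and the gripper has let go; I handed the job in at about 25.5 s (limit 72 s), and no verdict came back.

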